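Set the amber standard in the dye photometer's light path

TASK

Check standard for the dye photometer: take the amber cell from the wooden rack and set it upright in the photometer's cell holder with its clear faces in the light path. Let go of it and press down on its cap, past the drag of the side spring, until you feel it bottom firmly on the seat and it keeps the small cell-in-place button there pushed in; be gentle throughout, 20 N on the glass chips it. Then shut the lid and let go; leave the other cells and the dye bottle where they are.

Things in the scene. Friction and masses are not known exactly. Their poses are not given: they have to be found in the camera images.
- amber_cell: Solid amber glass standard shaped like a cuvette: 25 mm square, 48 mm tall, foot bevelled, with a 26 mm square orange cap 30 mm tall in line with it (78 mm in all, 0.1 kg). Stands in a rack bore, turned any way. Origin: centre of its underside. Clear faces look along +x and -x, white frosted faces along +y and -y; the black stripe on the cap runs along x, clear face to clear face
- green_cell: Bystander in the rack: same make as the amber cell but green glass with a green cap. Origin: centre of its underside
- plain_cell: Bystander in the rack: same make as the amber cell but colourless glass with a white cap. Origin: centre of its underside
- rack: Fixed drilled wooden block, 200 x 64 x 45 mm, with three 39 mm round bores 28 mm deep in a row along its x, 66 mm apart (the middle one at its centre); a cell stands in each, on a bore floor 17 mm above the bench. Origin: centre of its underside
- dye_bottle: Bystander: small brown dye bottle with a red cap, 48 mm wide, 105 mm tall, standing on the bench beyond the rack. Origin: centre of its underside
- photometer: White bench photometer, fixed, 210 mm deep (x -110 to 100 mm), 300 mm wide (y -190 to 110 mm), top 100 mm above the bench. Black open compartment 110 (x) by 120 mm (y) inside, cell holder in its middle. Origin: on the bench under the well's centre; x away from the robot at yaw 0. In the seat under the well a sprung red button (cell in place) stands 1.5 mm proud and goes in with 0.4 to 1.3 N
- cell_holder: Grey block, 44 mm square, with a square well 26.5 mm wide, 3 mm bevel round the mouth. Origin: centre of the mouth, 54 mm above the bench; axes and sides as the photometer's. The cell bottoms on the photometer's rigid brass seat, whose height screw is set anywhere from 32 to 41 mm below the mouth: not reported, to be felt. The whole cap then stands above the mouth and clear of the shut lid
- spring_ball (a point): Tip of a spring ball in the well's +x wall, 14 mm below the mouth, sticking 2.5 mm into the well. It presses the cell on the -x wall with about 5 N, so past it the cell is pushed down against a drag of 1 to 4 N; let go, it hangs there or only creeps down, and opening fingers can draw it up a little. Axes as the photometer's
- light_path (a point): Point on the light path over the seat, 36 mm above the bench at the well's centre. The path runs along the photometer's y, through the windows in the holder's +y and -y walls, between the round ports of the compartment's side walls; yellow lines on case top, floor and holder mark it. Axes as the photometer's
- lid (a joint): Grey lid of the compartment, 136 mm wide, 8 mm thick, free edge 126 mm from the hinge, with a 50 mm wide black tab reaching 8 mm farther. Rad: 0 shut flat on the case, 1.57 upright, opens to 1.9; starts at 1.68 to 1.85, leaning away from the robot. A stiff hinge (0.16 N m) keeps it where it is left: push it all the way; 3 N at the edge move it
- lid_hinge (a point): Middle of the lid's hinge line, at the rear (+x) of the compartment, 64 mm from the well's centre and 102 mm above the bench. The line runs along the photometer's y. When shut, the lid's lower face lies at this height, its upper face 8 mm higher. Axes as the photometer's
- lid_edge (a point): Middle of the outer (upper when shut) edge of the lid's free end, 126 mm from the hinge line; moves with the lid
There are look-alikes about, which are no part of the job. What is shaped like the amber_cell but pink is not meant.

How it is judged:
By the outcome, as a careful person would: the job done as asked, in the order asked, and still so for the second after the job is handed in, with the robot touching nothing.
It also fails if it takes over 72 s, if anything falls off the work surface, if the arm or the gripper's body presses on something with over 40 N, if the wrist force passes 120 N, or if a joint passes its speed limit or range.

ROBOT

A 7-joint arm with a two-finger parallel gripper is mounted at the origin on the work surface. World frame = base frame: x ahead of the robot, y to its left, z up, the work surface at z = 0. Lengths are in m, angles in degrees, forces in N, time in s.
With the tool pointing down it reaches from about 0.425 to 0.875 m from the base axis. Payload 4.7 kg.
Tool frame: the origin (TCP) lies midway between the tips of the shut fingers; the grasp point (between the pads) lies 19 mm behind it; z points along the fingers, x is the direction in which the jaws open and shut, and the axes are right-handed (so a half turn about z gives the same grasp; the last joint's range is limited). The gripper opens to 87 mm and grips with 3 to 60 N. Pads are 19 mm wide; open, the fingers measure 117 mm over their backs; the gripper's body (75 mm by 190 mm) begins 51 mm behind the grasp point.
Start: joints at [-68.062, 18.392, -4.016, 83.108, 1.295, 78.541, -3.26], TCP at [0.234, 0.606, 0.223] pointing down, gripper open.
Joint ranges: [-163.93, 163.93], [-17.29, 119.83], [-79.2, 71.16], [3.27, 140.29], [-89.18, 269.18], [5.43, 117.66], [-154.24, 154.24]. Speed limits (degrees/s): [147.25, 147.25, 180, 180, 180, 180, 180].

INTERFACE

Orientations are given as [roll, pitch, yaw] about the fixed x, y, z axes, in that order (R = Rz(yaw) Ry(pitch) Rx(roll)).
In Python, from cell import telemetry, optics, env gives the robot as it stands.
- The arm moves only by the tool arm_command, never from a script. Its arguments are lists of equal length, an entry for each row: "translation": the shift along the tool's x, y, z in cm, a list of three; "twist": the turn about the tool's z in degrees. In form: {"translation": [[x, y, z], ...], "twist": [twist, ...]}. A call has 1 to 10 rows; each row shifts and turns the pose as measured when the row begins, along the tool's axes as they then stand; what a row does not reach is not made up. A row lasts 1/8 s, in which the tool goes at most 62.5 mm and 10.7 degrees, less where a joint would pass 70% of its speed; a pose out of reach is approached as far as the arm can. A call is refused whole if a number of a shift passes 6.25 or a number of a turn 10.7, either way. A call with a gripper value outside its range is refused whole. "grip" is the opening in per cent of the stroke, from 0 (shut) to 100 (fully open), set as the call begins (left out, the last holds). The fingers move at their own pace and stop on an object; "force" is the grip in N (left out, the last holds). Time passes only in rows, so rows that do not move let the fingers close. It gives the time, the measured TCP pose, the force and the opening at its end, in the units of the state.
- telemetry.get_obs(): the state, without advancing time (a new reading comes with each control period).
- optics.read_camera(name): name is "scene" or "top" or "wrist"; returns a dict with "img" (384x512x3 uint8, blue, green, red), "fx", "fy", "cx", "cy" (pixels), "extrinsics" (4x4, takes a point from camera to world coordinates); the wrist camera has in their place "hand_eye" (4x4, takes a point from camera to tool coordinates, whose origin is the TCP and whose axes are the tool frame's). Camera axes: x right, y up, looking along -z (the intrinsics and any distortion apply to the point x, -y, -z); pixel columns grow to the right and rows downward; lengths in m; the calibration is good to about 2 mm. A picture is of the moment at which its call begins: read the wrist's pose just before it. There is no depth.
- env.sign_off(): hands the job in, once; it reports no verdict.
The state is a dict: "time_s": time; "qpos": joint angles; "joint_velocities": joint speeds; "effort": joint torques, N m; "tool_pos": TCP position; "tool_rot": TCP orientation; "force": force on the tool from outside, world axes, zero at the start; "wrist_torque": the same for the moment, N m; "grip_width": finger opening in m.
Only numpy, scipy, OpenCV 4.12 (cv2) and the standard library are available. Lean on these libraries where they do the work, as an engineer would, in place of code of your own. Each camera call takes 0.05 s, during which the arm holds its last target. There are 200 camera calls.

## Working session

There is one attempt and no reset: what is moved stays moved. The work goes in short steps, Python scripts to look and compute and a tool call to move; the robot and the scene stay as the last step left them, time stands still between calls to the robot, and variables do not carry over. Pictures are saved under pics/ and viewed, about 8 in all and at most 12, crops included, and the job is handed in when it is done.

Besides the shell and the picture viewer there is one more tool, called after ">>>" as a command line: name --pt "numbers of a row" for each row, then --argument value for the rest. arm_command: Moves the arm, as the interface text tells. Its arguments: {"type":"object","properties":{"translation":{"type":"array","items":{"type":"array","items":{"type":"number"}}},"twist":{"type":"array","items":{"type":"number"}},"grip":{"type":"number"},"force":{"type":"number"}},"required":["translation","twist"]}

```bash
mkdir -p pics; ls; cat > h.py <<'E'
import numpy as np,cv2
from cell import telemetry,optics,env
from scipy.spatial.transform import Rotation as R
def T():
    o=telemetry.get_obs();M=np.eye(4);M[:3,:3]=R.from_euler('xyz',o['tool_rot'],degrees=True).as_matrix();M[:3,3]=o['tool_pos'];return M
def snap(n,f=None):
    t=T();c=optics.read_camera(n)
    c['E']=t@c['hand_eye'] if n=='wrist' else np.array(c['extrinsics'])
    if f: cv2.imwrite(f,c['img'])
    np.savez(''+n+'.npz',**{k:v for k,v in c.items() if v is not None})
    return c
def load(n): return dict(np.load(''+n+'.npz',allow_pickle=True))
def px2w(c,u,v,z):
    d=c['E'][:3,:3]@np.array([(u-c['cx'])/c['fx'],-(v-c['cy'])/c['fy'],-1]);o=c['E'][:3,3]
    return o+d*(z-o[2])/d[2]
def w2px(c,p):
    q=np.linalg.inv(c['E'])@np.append(p,1);return np.array([c['cx']+c['fx']*q[0]/-q[2],c['cy']-c['fy']*q[1]/-q[2]])
E
python3 - <<'E'
from h import *
a=snap('scene');b=snap('top')
print(telemetry.get_obs(),[k for k in b],a['E'].round(3),b['E'].round(3),b['fx'])
cv2.imwrite('pics/1.png',cv2.resize(a['img'],(800,600)));cv2.imwrite('pics/2.png',cv2.resize(b['img'],(800,600)))
E
```

```text
pics
{'time_s': 0.1, 'qpos': array([-68.06153306,  18.4349023 ,  -4.01488214,  83.16797065,
         1.29478778,  78.54324189,  -3.25988145]), 'joint_velocities': array([-0.03610479,  0.09257894,  0.01939792, -0.20502131,  0.01256345,
       -0.00038301,  0.06845172]), 'effort': array([ 7.69553799e-05, -4.92568839e+01, -4.05747760e-01, -3.13397741e+01,
       -6.41536131e-02,  3.95338889e-02,  5.57315900e-05]), 'tool_pos': array([0.23418984, 0.60579765, 0.22156929]), 'tool_rot': array([1.79994404e+02, 1.00893642e-01, 6.88705840e+01]), 'force': array([ 0.61106668, -0.20447223,  0.57852286]), 'wrist_torque': array([0.00916985, 0.01389045, 0.02180065]), 'grip_width': 0.08696445960985309} ['img', 'fx', 'fy', 'cx', 'cy', 'extrinsics', 'E'] [[-0.825 -0.331  0.459  0.974]
 [ 0.566 -0.496  0.659  0.763]
 [ 0.009  0.803  0.596  0.687]
 [ 0.     0.     0.     1.   ]] [[-0.013  0.981 -0.194  0.38 ]
 [-1.    -0.012  0.006  0.14 ]
 [ 0.004  0.194  0.981  0.942]
 [ 0.     0.     0.     1.   ]] 409.1064803266951
```

View pics/1.png

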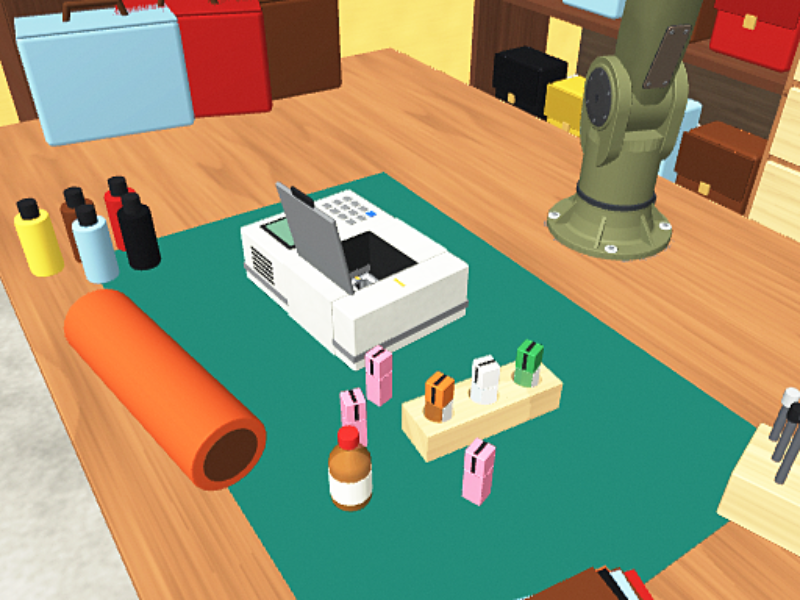

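View pics/2.png

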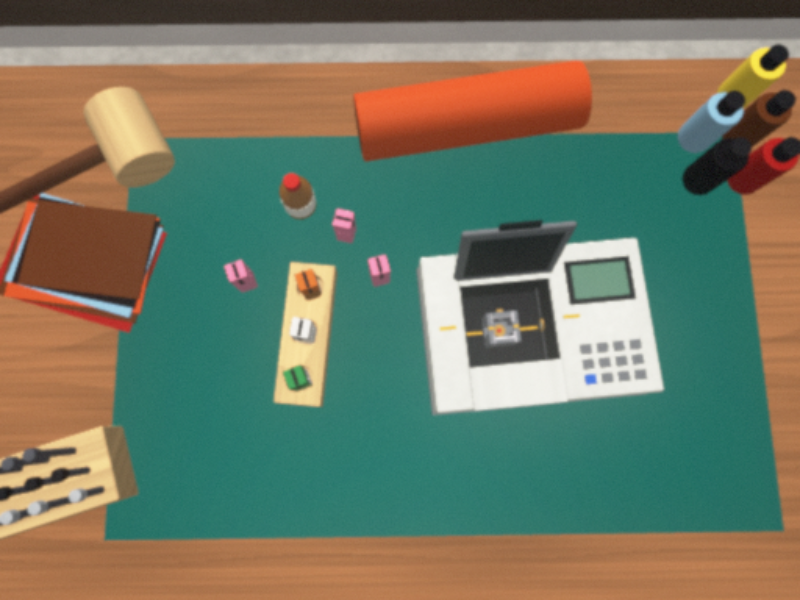

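Three pink look-alikes at about (239,272), (344,222) and (379,268) in the top view, all on the bench; the only orange-capped cell is in the rack's far bore (307,282), so that is the amber cell. The photometer holder is at (501,327), with the lid up behind it.

```bash
python3 - <<'E'
from h import *
b=load('top');s=.64
for n,u,v,z in [('amber',307,280,.095),('white',302,327,.095),('green',296,377,.095),('holder',501,327,.054),('yelL',447,328,.1),('yelR',571,317,.1),('hingeR',556,272,.102),('hingeL',460,284,.102)]:
    print(n,px2w(b,u*s,v*s,z).round(4))
c=b['img'];A=cv2.resize(c[150:270,165:225],None,fx=5,fy=5,interpolation=cv2.INTER_CUBIC);B=cv2.resize(c[130:270,260:430],None,fx=2.9,fy=4.2857,interpolation=cv2.INTER_CUBIC)
cv2.imwrite('pics/3.png',np.hstack([A,B])[:600,:800])
E
```

```text
amber [0.5668 0.2421 0.095 ]
white [0.5026 0.2481 0.095 ]
green [0.4363 0.2552 0.095 ]
holder [ 0.505  -0.0256  0.054 ]
yelL [0.4981 0.0548 0.1   ]
yelR [ 0.5108 -0.1112  0.1   ]
hingeR [ 0.5722 -0.0946  0.102 ]
hingeL [0.5572 0.0356 0.102 ]
```

View pics/3.png

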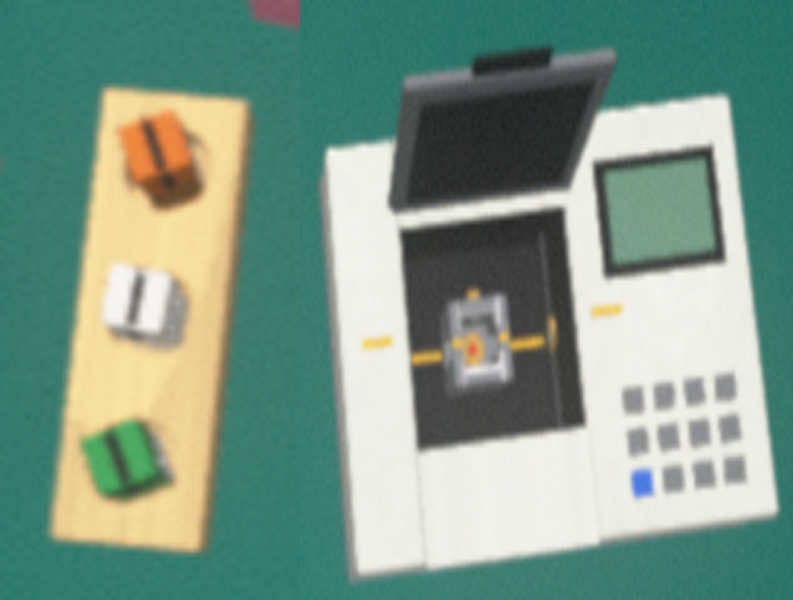

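```bash
cat >> h.py <<'E'
def plan(p,yaw,n):
    M=T();cur=np.degrees(np.arctan2(M[1,0],M[0,0]));d=(yaw-cur+180)%360-180
    rows=[];tw=[];st=(np.array(p)-M[:3,3])/n
    for i in range(n):
        y=np.radians(cur+d*i/n);c,s=np.cos(y),np.sin(y)
        rows.append([round(100*float(v),2) for v in (c*st[0]+s*st[1],s*st[0]-c*st[1],-st[2])]);tw.append(round(-d/n,2))
    print(rows,tw)
E
python3 - <<'E'
from h import *
plan([.567,.242,.20],18.4,10)
w=snap('wrist');print(w['hand_eye'].round(3),w['fx'],w['cx'],w['cy'])
E
```

```text
[[-2.19, 4.42, 0.22], [-1.8, 4.59, 0.22], [-1.39, 4.73, 0.22], [-0.96, 4.84, 0.22], [-0.54, 4.9, 0.22], [-0.1, 4.93, 0.22], [0.33, 4.92, 0.22], [0.76, 4.87, 0.22], [1.19, 4.79, 0.22], [1.61, 4.66, 0.22]] [np.float64(5.05), np.float64(5.05), np.float64(5.05), np.float64(5.05), np.float64(5.05), np.float64(5.05), np.float64(5.05), np.float64(5.05), np.float64(5.05), np.float64(5.05)]
[[ 1.     0.    -0.002 -0.001]
 [-0.    -0.963 -0.268 -0.073]
 [-0.002  0.268 -0.963 -0.162]
 [ 0.     0.     0.     1.   ]] 305.7954473791258 252.9768478271181 197.37424686218617
```

>>> arm_command --pt "-2.19 4.42 0.22" --pt "-1.8 4.6 0.22" --pt "-1.4 4.7 0.22" --pt "-1 4.8 0.22" --pt "-0.5 4.9 0.22" --pt "-0.1 4.9 0.22" --pt "0.3 4.9 0.22" --pt "0.8 4.9 0.22" --pt "1.2 4.8 0.22" --pt "1.6 4.7 0.22" --twist '[5,5,5,5,5,5,5,5,5,5]' --grip 52 --force 10

```text
time_s: 1.4
tool_pos: [0.5689, 0.2328, 0.1951]
tool_rot: [180.0, 0.3, 17.9]
force: [0.5, 0.8, 0.2]
grip_width: 0.0451
```

```bash
python3 - <<'E'
from h import *
w=snap('wrist');cv2.imwrite('pics/4.png',cv2.resize(w['img'],(800,600)))
o=telemetry.get_obs();print(o['tool_pos'],o['tool_rot'],w2px(w,[.567,.242,.095])/.64)
E
```

```text
[0.57386437 0.22385203 0.19479621] [179.5895025    0.21191491  17.15704942] [397.80522209 292.53100845]
```

View pics/4.png

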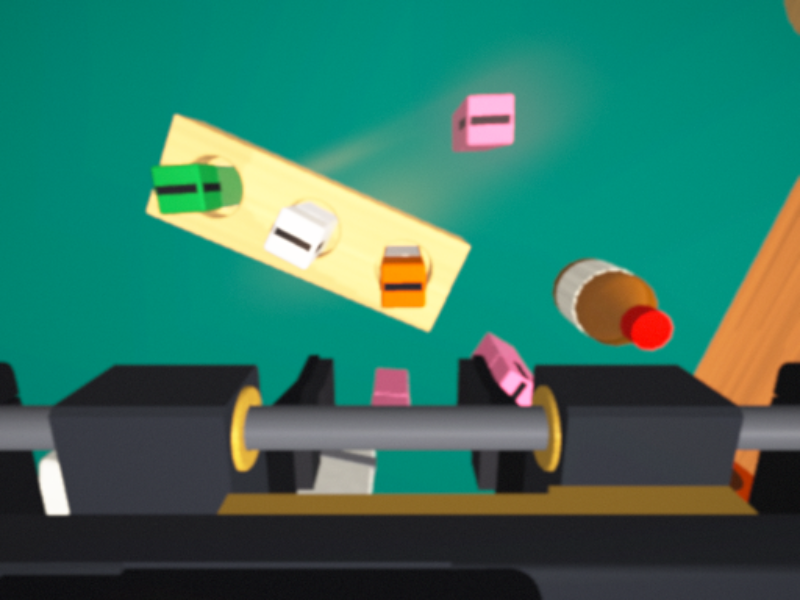

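The amber cell is the orange cap with a stripe at (403,283); neighbours white (296,237) and green (190,188), and pink cells are outside the rack. The arm was still settling, so I'll take it again with a zoomed crop.

```bash
python3 - <<'E'
from h import *
w=snap('wrist');o=telemetry.get_obs();print(o['tool_pos'],o['tool_rot'],o['joint_velocities'].round(2))
h=cv2.cvtColor(w['img'],cv2.COLOR_BGR2HSV);m=cv2.inRange(h,(5,180,120),(20,255,255));m[300:]=0
n,l,s,c=cv2.connectedComponentsWithStats(m);k=1+s[1:,4].argmax();print(s[k],c[k]);x,y=(c[k]-[40,35]).astype(int)
cv2.imwrite('pics/5.png',cv2.resize(w['img'][y:y+70,x:x+80],(640,560),interpolation=cv2.INTER_CUBIC));print(x,y)
E
```

```text
[0.57196418 0.22606778 0.19486278] [179.67646014   0.29142674  17.36522869] [-2.46 -1.08 -4.24  0.92 -2.41  1.08 -0.13]
[ 467  108   45  150 1732] [493.88625866 192.16570439]
453 157
```

View pics/5.png

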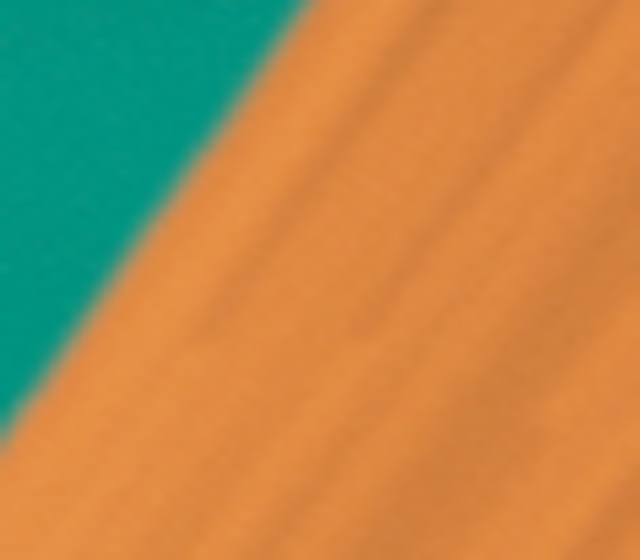

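That crop caught the bench edge instead of the cell. I'll let the arm settle and crop at the known place.

>>> arm_command --pt "0 0 0" --pt "0 0 0" --pt "0 0 0" --pt "0 0 0" --twist '[0,0,0,0]'

```text
time_s: 2.0
tool_pos: [0.5699, 0.2291, 0.1941]
tool_rot: [179.8, 0.4, 17.6]
force: [0.2, 0.7, 0.2]
grip_width: 0.0448
```

```bash
python3 - <<'E'
from h import *
w=snap('wrist');o=telemetry.get_obs();print(o['tool_pos'],o['tool_rot'],o['joint_velocities'].round(2))
cv2.imwrite('pics/6.png',cv2.resize(w['img'][130:220,200:320],(800,600),interpolation=cv2.INTER_CUBIC))
E
```

```text
[0.56983321 0.22925071 0.19417412] [179.7810636    0.3919984   17.65657833] [ 0.12 -0.05  0.09 -0.16  0.06 -0.03 -0.06]
```

View pics/6.png

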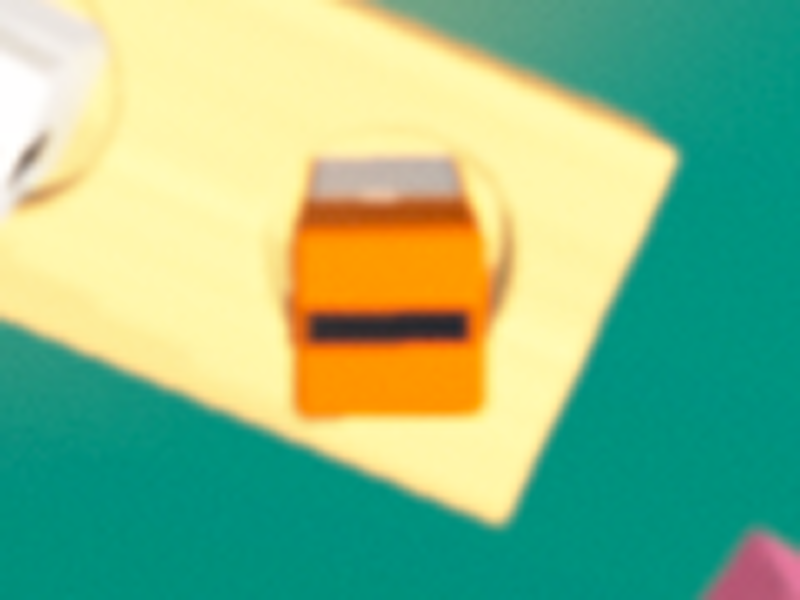

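Stable picture: orange cap top with corners (297,227), (477,227), (484,415), (297,415), stripe along tool x from (310,329) to (467,326), and a white frosted face on the +y side, as described.

```bash
python3 - <<'E'
from h import *
w=load('wrist')
f=lambda u,v:px2w(w,200+(u+.5)/6.667-.5,130+(v+.5)/6.667-.5,.095)
P=[f(*q) for q in [(295,227),(478,227),(485,415),(296,415),(310,329),(467,326)]]
for p in P:print(p.round(4))
c=sum(P[:4])/4;e=P[5]-P[4];e2=P[1]-P[0]+P[2]-P[3];y=np.degrees(np.arctan2(e[1],e[0]));print(c,(P[4]+P[5])/2,y,np.degrees(np.arctan2(e2[1],e2[0])),[np.linalg.norm(P[i+1]-P[i]) for i in range(3)])
M=T();print('tool-axes shift cm',(M[:3,:3].T@(np.append(c[:2],.061)-M[:3,3])*100).round(2))
E
```

```text
[0.5528 0.2552 0.095 ]
[0.5752 0.2624 0.095 ]
[0.5841 0.2389 0.095 ]
[0.5603 0.2313 0.095 ]
[0.5586 0.243  0.095 ]
[0.578  0.2496 0.095 ]
[0.56810812 0.24696605 0.095     ] [0.56832146 0.24629136 0.095     ] 18.852176350446218 17.7336118877743 [np.float64(0.02360127239948312), np.float64(0.02508776324991945), np.float64(0.025003520052657303)]
tool-axes shift cm [ 0.46 -1.79 13.31]
```

>>> arm_command --pt "0.45 -1.8 0" --pt "0 0 2.5" --pt "0 0 2.5" --pt "0 0 2.5" --pt "0 0 0" --pt "0 0 0" --twist '[-0.6,0,0,0,0,0]'

```text
time_s: 2.8
tool_pos: [0.5672, 0.2586, 0.119]
tool_rot: [-179.9, 0.2, 18.9]
force: [0.2, 0.1, 0.5]
grip_width: 0.0454
```

```bash
python3 - <<'E'
from h import *
plan([.5682,.2468,.066],18.3,4)
print(telemetry.get_obs()['tool_rot'])
E
```

```text
[[-0.07, 0.29, 1.32], [-0.07, 0.29, 1.32], [-0.07, 0.29, 1.32], [-0.07, 0.29, 1.32]] [np.float64(0.14), np.float64(0.14), np.float64(0.14), np.float64(0.14)]
[-1.79939144e+02  1.64320594e-01  1.88623105e+01]
```

>>> arm_command --pt "-0.2 1.1 0" --pt "0 0 0" --pt "0 0 0" --pt "0 0 0" --pt "0 0 0" --twist '[0.5,0,0,0,0]'

```text
time_s: 3.42
tool_pos: [0.5708, 0.2476, 0.1224]
tool_rot: [-179.9, -0.1, 18.3]
force: [-0.1, -0.4, -0.1]
grip_width: 0.0455
```

```bash
python3 - <<'E'
from h import *
plan([.5682,.2468,.066],18.3,4)
print(telemetry.get_obs()['tool_rot'],telemetry.get_obs()['joint_velocities'].round(1))
E
```

```text
[[-0.07, -0.0, 1.41], [-0.07, -0.0, 1.41], [-0.07, -0.0, 1.41], [-0.07, -0.0, 1.41]] [np.float64(0.0), np.float64(0.0), np.float64(0.0), np.float64(0.0)]
[-1.79874111e+02 -1.32737313e-01  1.83013388e+01] [ 0.1 -0.1  0.2  0.   0.  -0.1  0. ]
```

>>> arm_command --pt "-0.25 0 0.9" --pt "0 0 1.2" --pt "0 0 1.2" --pt "0 0 1.0" --pt "0 0 0.5" --pt "0 0 0.0" --pt "0 0 0" --pt "0 0 0" --twist '[0,0,0,0,0,0,0,0]'

```text
time_s: 4.42
tool_pos: [0.5676, 0.2469, 0.0699]
tool_rot: [-179.9, -0.0, 18.3]
force: [-0.0, -0.2, 0.1]
grip_width: 0.0457
```

>>> arm_command --pt "0.05 0 0.35" --pt "0 0 0" --pt "0 0 0" --pt "0 0 0" --pt "0 0 0" --pt "0 0 0" --twist '[0,0,0,0,0,0]' --grip 0 --force 10

```text
time_s: 5.18
tool_pos: [0.5686, 0.2473, 0.067]
tool_rot: [-179.9, -0.1, 18.3]
force: [-0.2, -0.8, -0.4]
grip_width: 0.026
```

>>> arm_command --pt "0 0 -1" --pt "0 0 -2" --pt "0 0 -3" --pt "0 0 -3" --pt "0 0 -2" --pt "0 0 0" --pt "0 0 0" --twist '[0,0,0,0,0,0,0]'

```text
time_s: 6.05
tool_pos: [0.5675, 0.2464, 0.1813]
tool_rot: [-179.9, -0.0, 18.3]
force: [-0.4, 0.1, -1.6]
grip_width: 0.0261
```

```bash
python3 - <<'E'
from h import *
plan([.445,-.026,.20],94.7,10)
E
```

```text
[[-2.02, 2.2, -0.19], [-2.29, 1.91, -0.19], [-2.53, 1.59, -0.19], [-2.72, 1.24, -0.19], [-2.86, 0.87, -0.19], [-2.95, 0.48, -0.19], [-2.99, 0.09, -0.19], [-2.97, -0.31, -0.19], [-2.9, -0.7, -0.19], [-2.78, -1.08, -0.19]] [np.float64(-7.64), np.float64(-7.64), np.float64(-7.64), np.float64(-7.64), np.float64(-7.64), np.float64(-7.64), np.float64(-7.64), np.float64(-7.64), np.float64(-7.64), np.float64(-7.64)]
```

>>> arm_command --pt "-2 2.2 -0.2" --pt "-2.3 1.9 -0.2" --pt "-2.5 1.6 -0.2" --pt "-2.7 1.2 -0.2" --pt "-2.9 0.9 -0.2" --pt "-2.9 0.5 -0.2" --pt "-3 0.1 -0.2" --pt "-3 -0.3 -0.2" --pt "-2.9 -0.7 -0.2" --pt "-2.8 -1.1 -0.2" --twist '[-7.6,-7.6,-7.6,-7.6,-7.6,-7.6,-7.6,-7.6,-7.6,-7.6]'

```text
time_s: 7.3
tool_pos: [0.4396, -0.036, 0.1903]
tool_rot: [-178.8, 0.1, 97.1]
force: [0.0, -0.4, -1.7]
grip_width: 0.0263
```

>>> arm_command --pt "0 0 0" --pt "0 0 0" --pt "0 0 0" --pt "0 0 0" --pt "0 0 0" --pt "0 0 0" --twist '[0,0,0,0,0,0]'

```text
time_s: 8.05
tool_pos: [0.4383, -0.0355, 0.188]
tool_rot: [-178.6, 0.1, 97.0]
force: [-0.3, 0.5, -1.6]
grip_width: 0.026
```

```bash
python3 - <<'E'
from h import *
w=snap('wrist');o=telemetry.get_obs();print(o['tool_pos'],o['tool_rot'],o['joint_velocities'].round(2),o['grip_width'])
print(w2px(w,[.505,-.026,.054])/.64)
cv2.imwrite('pics/7.png',cv2.resize(w['img'],(800,600),interpolation=cv2.INTER_CUBIC))
E
```

```text
[ 0.43825467 -0.03546576  0.18802356] [-1.78600984e+02  1.37837914e-01  9.69983261e+01] [ 0.02 -0.24  0.17  0.02  0.14  0.03 -0.09] 0.025840990092056787
[397.86740005 396.55942764]
```

View pics/7.png

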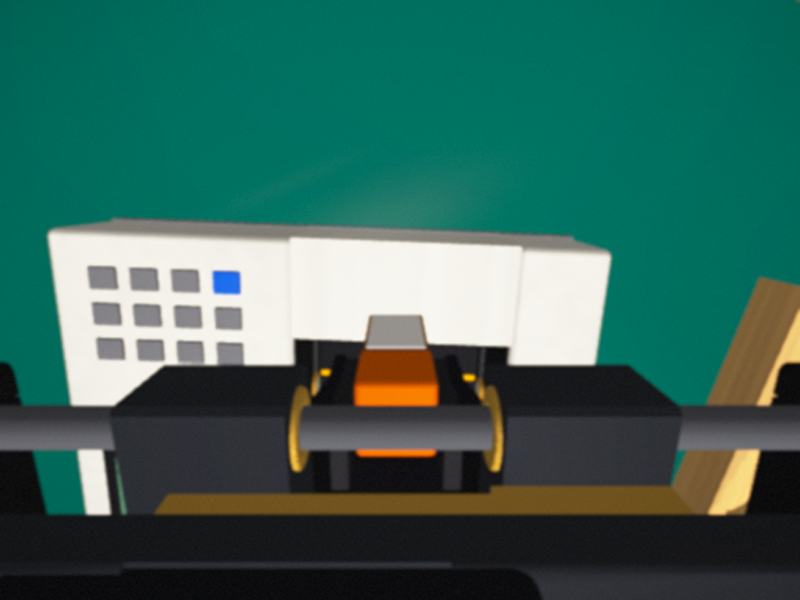

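The view has image up = -x. It shows the case-top front corners (50,233) and (609,253), the compartment's near corners (294,339) and (509,346), and the cell upright in the jaws. The known case geometry is enough to fit the photometer pose from this and the top view.

```bash
cat > fit.py <<'E'
from h import *
from scipy.optimize import least_squares
def sub(c,pts,win):
    g=cv2.cvtColor(c['img'],cv2.COLOR_BGR2GRAY);p=np.array(pts,np.float32).reshape(-1,1,2)
    return cv2.cornerSubPix(g,p.copy(),(win,win),(-1,-1),(3,50,.01)).reshape(-1,2)
def fit(c,px,mod):
    w=np.array([px2w(c,*q,.1) for q in px])[:,:2];mod=np.array(mod)
    def f(v):
        k,s=np.cos(v[2]),np.sin(v[2]);return (mod@np.array([[k,s],[-s,k]])+v[:2]-w)
    r=least_squares(lambda v:f(v).ravel(),[.5,-.03,.08]);print(r.x[:2].round(4),np.degrees(r.x[2]).round(2),(1000*f(r.x)).round(1).tolist())
E
python3 - <<'E'
from fit import *
w=load('wrist');g=np.array([(50,233),(609,253),(294,339),(509,346)])*.64
m=[(-.11,-.19),(-.11,.11),(-.055,-.06),(-.055,.06)]
s=sub(w,g,4);print((s-g).round(1).tolist());fit(w,g,m);fit(w,s,m)
b=load('top');q=np.array([(330,150),(727,97),(777,515),(355,575),(418,448),(585,425),(377,343),(607,310)],float)
g=np.c_[260+(q[:,0]-300)/2.9,130+q[:,1]/4.2857]
m=[(.1,.11),(.1,-.19),(-.11,-.19),(-.11,.11),(-.055,.06),(-.055,-.06)]
s=sub(b,g[:6],3);print((s-g[:6]).round(1).tolist());fit(b,g[:6],m);fit(b,s,m)
print([px2w(b,*k,.1).round(4) for k in g[6:]])
E
```

```text
[[-1.7, -0.6], [0.7, 0.5], [-0.2, -0.5], [-0.4, 0.2]]
[ 0.5071 -0.0255] 5.01 [[-0.3, -3.5], [-1.0, 2.7], [0.7, -0.0], [0.7, 0.8]]
[ 0.5072 -0.0261] 4.85 [[-0.5, -2.4], [-1.1, 1.8], [0.9, -0.2], [0.6, 0.8]]
[[-1.5, -0.9], [-0.2, -0.5], [-0.1, -1.1], [1.1, -0.4], [-0.5, 0.1], [-0.3, -0.5]]
[ 0.5054 -0.0287] 4.42 [[2.0, 3.5], [1.5, -2.2], [-1.3, -1.6], [-0.3, -0.2], [-0.8, 0.5], [-1.0, -0.1]]
[ 0.5064 -0.0281] 4.73 [[0.5, 1.5], [2.3, -1.3], [-1.5, -1.5], [-0.7, 1.9], [0.2, -0.3], [-0.8, -0.2]]
[array([0.4978, 0.0538, 0.1   ]), array([ 0.5119, -0.1122,  0.1   ])]
```

```bash
python3 - <<'E'
from h import *
plan([.507,-.0263,.165],94.8,4)
E
```

```text
[[0.02, 1.73, 0.58], [0.03, 1.73, 0.58], [0.05, 1.73, 0.58], [0.07, 1.73, 0.58]] [np.float64(0.55), np.float64(0.55), np.float64(0.55), np.float64(0.55)]
```

>>> arm_command --pt "0 1.6 0.5" --pt "0 1.6 0.5" --pt "0.1 1.6 0.5" --pt "0.1 1.2 0.5" --pt "0 0 0" --pt "0 0 0" --pt "0 0 0" --pt "0 0 0" --pt "0 0 0" --twist '[0.6,0.6,0.6,0.4,0,0,0,0,0]'

```text
time_s: 9.22
tool_pos: [0.4982, -0.0269, 0.1668]
tool_rot: [-178.6, 0.1, 94.7]
force: [-0.3, -0.4, -1.3]
grip_width: 0.0261
```

```bash
python3 - <<'E'
from h import *
w=snap('wrist');o=telemetry.get_obs();print(o['tool_pos'],o['tool_rot'],o['joint_velocities'].round(2),o['grip_width'],o['force'])
print(w2px(w,[.507,-.0263,.054]))
plan([.507,-.0263,.165],94.8,1)
cv2.imwrite('pics/8.png',cv2.resize(w['img'][180:330,155:355],(800,600),interpolation=cv2.INTER_CUBIC))
E
```

```text
[ 0.4982138  -0.02689112  0.16683704] [-1.78652883e+02  1.36106931e-01  9.47321779e+01] [-0.01  0.14  0.01 -0.04 -0.07 -0.05 -0.04] 0.02582079730588622 [-0.92037495  0.45724355 -1.82971663]
[253.35622398 205.67712234]
[[-0.01, 0.88, 0.18]] [np.float64(-0.07)]
```

View pics/8.png

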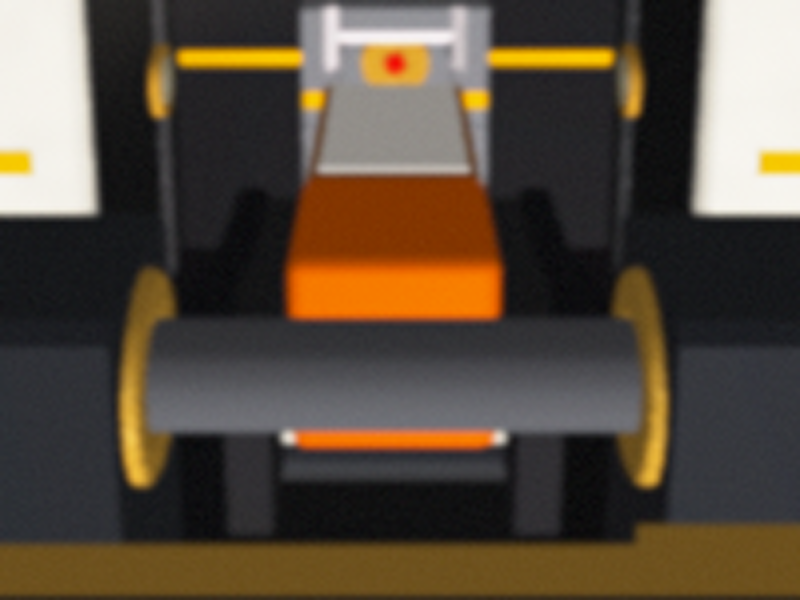

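Clear view from above: red button at (395,63), holder marks at (314,100) and (477,100), case-top marks at about (10,162) and (785,162), and cell foot front edge at about (335..462,85). Now the offset between cell and holder.

```bash
python3 - <<'E'
from h import *
w=load('wrist');n=lambda x,y:(155+(x+.5)/4-.5,180+(y+.5)/4-.5)
P=lambda x,y,z:px2w(w,*n(x,y),z)
a,b=P(314,100,.054),P(477,100,.054);print('holder marks',a.round(4),b.round(4),((a+b)/2).round(4),np.linalg.norm(b-a))
e,f=P(301,100,.054),P(490,100,.054);print('holder edges',((e+f)/2).round(4),np.linalg.norm(e-f))
c,d=P(30,163,.1),P(761,163,.1);print('case marks',c.round(4),d.round(4),np.degrees(np.arctan2(-(d-c)[0],(d-c)[1])))
for z in (.014,.0225): print('button',P(395,63,z).round(4))
H=w['hand_eye']
def tp(p):
    q=np.linalg.inv(H)@np.append(p,1);u=w['cx']+w['fx']*q[0]/-q[2];v=w['cy']-w['fy']*q[1]/-q[2];return ((u-155+.5)*4-.5).round(1),((v-180+.5)*4-.5).round(1)
for dy in(-.002,0,.002):
  print(dy,'captop',[tp([s*.013,-.013+dy,-.028]) for s in(-1,1)],'capbot',[tp([s*.013,-.013+dy,.002]) for s in(-1,1)],'foot',[tp([s*.0125,-.0125+dy,.05]) for s in(-1,1)])
M=T();print('cell axis foot at world',(M@[0,0,.05,1]).round(4))
E
```

```text
holder marks [ 0.5076 -0.0453  0.054 ] [ 0.5044 -0.0072  0.054 ] [ 0.506  -0.0263  0.054 ] 0.03827300330160656
holder edges [ 0.506  -0.0263  0.054 ] 0.04437789957531617
case marks [ 0.5121 -0.0986  0.1   ] [0.5001 0.046  0.1   ] 4.757732971899142
button [ 0.5069 -0.0263  0.014 ]
button [ 0.5048 -0.0264  0.0225]
-0.002 captop [(np.float64(287.4), np.float64(240.7)), (np.float64(506.8), np.float64(240.6))] capbot [(np.float64(304.7), np.float64(155.7)), (np.float64(487.6), np.float64(155.6))] foot [(np.float64(325.7), np.float64(68.8)), (np.float64(464.6), np.float64(68.8))]
0 captop [(np.float64(287.8), np.float64(256.3)), (np.float64(506.4), np.float64(256.2))] capbot [(np.float64(304.9), np.float64(168.9)), (np.float64(487.3), np.float64(168.9))] foot [(np.float64(325.9), np.float64(79.5)), (np.float64(464.4), np.float64(79.5))]
0.002 captop [(np.float64(288.1), np.float64(271.7)), (np.float64(506.0), np.float64(271.6))] capbot [(np.float64(305.2), np.float64(182.1)), (np.float64(487.0), np.float64(182.1))] foot [(np.float64(326.0), np.float64(90.1)), (np.float64(464.2), np.float64(90.1))]
cell axis foot at world [ 0.4971 -0.0271  0.1169  1.    ]
```

>>> arm_command --pt "0 0.4 0" --pt "0 0.4 0" --pt "0 0 0" --pt "0 0 0" --pt "0 0 0" --pt "0 0 0" --twist '[0,0,0,0,0,0]'

```text
time_s: 10.02
tool_pos: [0.5068, -0.0261, 0.1666]
tool_rot: [-178.6, 0.1, 94.7]
force: [-0.5, -0.9, -0.7]
grip_width: 0.0258
```

>>> arm_command --pt "0 0 0.8" --pt "0 0 1" --pt "0 0 1" --pt "0 0 1" --pt "0 0 0.5" --pt "0 0 0" --pt "0 0 0" --pt "0 0 0" --pt "0 0 0" --twist '[0,0,0,0,0,0,0,0,0]'

```text
time_s: 11.15
tool_pos: [0.5055, -0.0264, 0.1203]
tool_rot: [-178.6, 0.1, 94.7]
force: [0.4, -0.4, -1.4]
grip_width: 0.0259
```

```bash
python3 - <<'E'
from h import *
M=T();o=telemetry.get_obs();f=(M@[0,.001,.05,1])[:3];print(o['tool_pos'],o['tool_rot'],o['force'],f.round(4))
print((M[:3,:3].T@(np.array([.506,-.0263,f[2]])-f)*100).round(2))
E
```

```text
[ 0.50549637 -0.02637781  0.12034297] [-1.78624660e+02  1.42973933e-01  9.47356865e+01] [ 0.44495887 -0.44618222 -1.43771823] [ 0.5053 -0.0265  0.0703]
[ 0.02  0.07 -0.  ]
```

>>> arm_command --pt "0 0.1 0.4" --pt "0 0 0.4" --pt "0 0 0.4" --pt "0 0 0.3" --pt "0 0 0.2" --pt "0 0 0" --pt "0 0 0" --twist '[0,0,0,0,0,0,0]'

```text
time_s: 12.02
tool_pos: [0.5061, -0.0264, 0.1021]
tool_rot: [-178.6, 0.1, 94.7]
force: [-0.7, 0.2, -1.1]
grip_width: 0.0259
```

>>> arm_command --pt "0 0.05 0.3" --pt "0 0 0.2" --pt "0 0 0.2" --twist '[0,0,0]'

```text
time_s: 12.4
tool_pos: [0.5068, -0.0263, 0.095]
tool_rot: [-178.7, 0.1, 94.7]
force: [0.2, 0.8, -1.9]
grip_width: 0.026
```

>>> arm_command --pt "0 0 0.2" --pt "0 0 0.2" --pt "0 0 0.2" --twist '[0,0,0]'

```text
time_s: 12.78
tool_pos: [0.5058, -0.0264, 0.0889]
tool_rot: [-178.6, 0.1, 94.7]
force: [-2.3, -0.5, 4.1]
grip_width: 0.0258
```

>>> arm_command --pt "0 0 0.2" --pt "0 0 0.2" --pt "0 0 0.2" --twist '[0,0,0]'

```text
time_s: 13.15
tool_pos: [0.5058, -0.0265, 0.0831]
tool_rot: [-178.6, 0.1, 94.7]
force: [-1.6, -0.9, 3.9]
grip_width: 0.0256
```

>>> arm_command --pt "0 0 0.2" --pt "0 0 0.2" --pt "0 0 0.2" --twist '[0,0,0]'

```text
time_s: 13.52
tool_pos: [0.5058, -0.0266, 0.0768]
tool_rot: [-178.6, 0.1, 94.7]
force: [-2.5, 0.7, 4.0]
grip_width: 0.0259
```

>>> arm_command --pt "0 0 0.15" --pt "0 0 0" --pt "0 0 0" --twist '[0,0,0]'

```text
time_s: 13.9
tool_pos: [0.5057, -0.0266, 0.0746]
tool_rot: [-178.6, 0.1, 94.7]
force: [-1.0, 0.9, 1.0]
grip_width: 0.0259
```

>>> arm_command --pt "0 0 0" --pt "0 0 0" --pt "0 0 0" --pt "0 0 0" --twist '[0,0,0,0]' --grip 50

```text
time_s: 14.4
tool_pos: [0.5067, -0.0264, 0.0747]
tool_rot: [-178.7, 0.1, 94.7]
force: [1.0, -0.2, 0.3]
grip_width: 0.0427
```

>>> arm_command --pt "0 0 -1.0" --pt "0 0 -1.5" --pt "0 0 -1.5" --pt "0 0 -1" --pt "0 0 0" --pt "0 0 0" --pt "0 0 0" --twist '[0,0,0,0,0,0,0]'

```text
time_s: 15.28
tool_pos: [0.5086, -0.0262, 0.1293]
tool_rot: [-178.8, 0.1, 94.7]
force: [0.1, -0.5, 0.7]
grip_width: 0.0435
```

>>> arm_command --pt "0 -0.3 0" --pt "0 0 0" --pt "0 0 0" --pt "0 0 0" --pt "0 0 0" --pt "0 0 0" --twist '[0,0,0,0,0,0]' --grip 0

```text
time_s: 16.02
tool_pos: [0.5046, -0.0265, 0.1283]
tool_rot: [-178.7, 0.1, 94.7]
force: [-1.0, -0.3, 0.1]
grip_width: 0.0009
```

>>> arm_command --pt "0 0 0.5" --pt "0 0 0.5" --pt "0 0 0.5" --pt "0 0 0.3" --pt "0 0 0" --pt "0 0 0" --twist '[0,0,0,0,0,0]'

```text
time_s: 16.77
tool_pos: [0.5039, -0.0266, 0.1086]
tool_rot: [-178.7, 0.1, 94.7]
force: [0.3, -1.0, -0.2]
grip_width: 0.0005
```

>>> arm_command --pt "0 0.15 0.2" --pt "0 0 0.2" --pt "0 0 0.1" --twist '[0,0,0]'

```text
time_s: 17.15
tool_pos: [0.5057, -0.0264, 0.1036]
tool_rot: [-178.7, 0.1, 94.7]
force: [-0.2, 0.2, 0.2]
grip_width: 0.0006
```

>>> arm_command --pt "0 0 0.1" --pt "0 0 0.1" --pt "0 0 0.1" --twist '[0,0,0]'

```text
time_s: 17.52
tool_pos: [0.5061, -0.0265, 0.1015]
tool_rot: [-178.8, 0.1, 94.7]
force: [-1.1, -0.5, 3.4]
grip_width: 0.0003
```

>>> arm_command --pt "0 0 0.1" --pt "0 0 0.1" --pt "0 0 0.1" --twist '[0,0,0]'

```text
time_s: 17.9
tool_pos: [0.5059, -0.0266, 0.0985]
tool_rot: [-178.8, 0.1, 94.7]
force: [-1.5, -0.3, 4.3]
grip_width: 0.0005
```

>>> arm_command --pt "0 0 0.1" --pt "0 0 0.1" --twist '[0,0]'

```text
time_s: 18.15
tool_pos: [0.5059, -0.0266, 0.0964]
tool_rot: [-178.8, 0.1, 94.7]
force: [-1.6, 1.1, 5.3]
grip_width: 0.0006
```

>>> arm_command --pt "0 0 0.1" --pt "0 0 0.1" --twist '[0,0]'

```text
time_s: 18.4
tool_pos: [0.5066, -0.0267, 0.096]
tool_rot: [-178.8, 0.1, 94.7]
force: [-2.7, -0.1, 11.2]
grip_width: 0.0004
```

>>> arm_command --pt "0 0 0.1" --twist '[0]'

```text
time_s: 18.52
tool_pos: [0.5069, -0.0267, 0.0961]
tool_rot: [-178.9, 0.1, 94.7]
force: [-3.7, -0.5, 10.7]
grip_width: 0.0006
```

>>> arm_command --pt "0 0 0.12" --twist '[0]'

```text
time_s: 18.65
tool_pos: [0.5073, -0.0267, 0.0961]
tool_rot: [-178.9, 0.1, 94.7]
force: [-4.4, -0.5, 11.6]
grip_width: 0.0004
```

>>> arm_command --pt "0 0 -0.5" --pt "0 0 -2" --pt "0 0 -3" --pt "0 0 -3" --pt "0 0 -3" --pt "0 0 -3" --pt "0 0 -2.5" --pt "0 0 -1" --pt "0 0 0" --pt "0 0 0" --twist '[0,0,0,0,0,0,0,0,0,0]'

```text
time_s: 19.9
tool_pos: [0.5096, -0.0256, 0.2758]
tool_rot: [-178.6, 0.1, 94.7]
force: [-0.3, 0.1, -1.2]
grip_width: 0.0003
```

```bash
python3 - <<'E'
from h import *
o=telemetry.get_obs();print(o['tool_pos'],o['tool_rot'],o['force'])
a=snap('top');b=snap('scene')
A=cv2.resize(a['img'][110:270,250:430],(480,427),interpolation=cv2.INTER_CUBIC);B=cv2.resize(b['img'][100:240,140:245],(320,427),interpolation=cv2.INTER_CUBIC)
cv2.imwrite('pics/9.png',np.hstack([A,B]))
y=np.radians(4.76);M=T();tgt=np.array([.506+.138*np.cos(y),-.0263+.138*np.sin(y),.285]);print(tgt,(M[:3,:3].T@(tgt-M[:3,3])*100).round(2))
E
```

```text
[ 0.50960406 -0.02558186  0.27578486] [-1.78638481e+02  1.25702437e-01  9.47369350e+01] [-0.28898216  0.07308728 -1.18440885]
[ 0.64352404 -0.01484846  0.285     ] [-0.03 13.42 -1.25]
```

View pics/9.png

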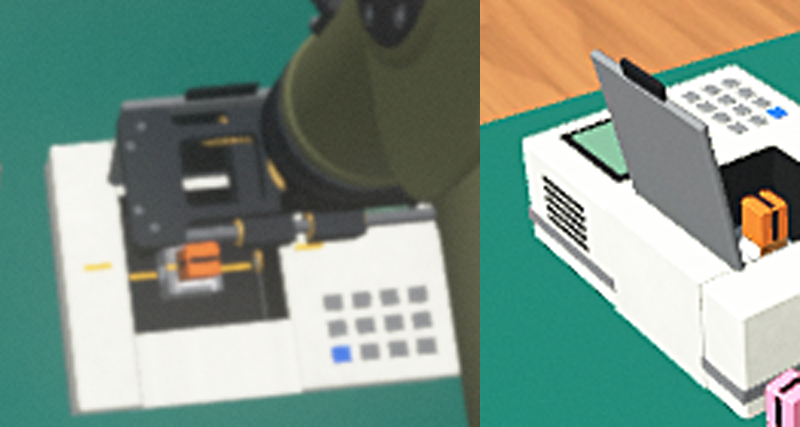

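The amber cell is upright in the holder with its stripe along the light path, in the top view at about (200,260). The lid is open and untouched. Next, over the lid and down behind it.

>>> arm_command --pt "0 0 -1.2" --pt "0 1.5 -0.2" --pt "0 3 0" --pt "0 3 0" --pt "0 3 0" --pt "0 2.5 0" --pt "0 1 0" --pt "0 0 0" --pt "0 0 0" --pt "0 0 0" --twist '[0,0,0,0,0,0,0,0,0,0]'

```text
time_s: 21.25
tool_pos: [0.6574, -0.0123, 0.2855]
tool_rot: [-178.6, 0.2, 94.9]
force: [-0.7, -0.1, 1.3]
grip_width: 0.0005
```

```bash
cat > ph.py <<'E'
from h import *
def ph():
    y=np.radians(4.76);o=telemetry.get_obs();d=o['tool_pos']-[.506,-.0263,0];print('ph x,y,z',(d[0]*np.cos(y)+d[1]*np.sin(y)).round(4),(-d[0]*np.sin(y)+d[1]*np.cos(y)).round(4),d[2].round(4),o['tool_rot'].round(1),o['force'].round(1))
ph()
E
python3 ph.py
```

```text
ph x,y,z 0.152 0.0014 0.2855 [-178.6    0.2   94.9] [-0.7 -0.1  1.3]
```

>>> arm_command --pt "0 0 1.5" --pt "0 0 2" --pt "0 0 2" --pt "0 0 1.5" --pt "0 0 0.5" --pt "0 0 0" --pt "0 0 0" --twist '[0,0,0,0,0,0,0]'

```text
time_s: 22.12
tool_pos: [0.6537, -0.0128, 0.2074]
tool_rot: [-178.7, 0.1, 94.9]
force: [0.0, 0.0, 0.3]
grip_width: 0.0005
```

>>> arm_command --pt "0 -1 0" --pt "0 -1 0" --pt "0 -1 0" --pt "0 -1 0" --pt "0 0 0" --twist '[0,0,0,0,0]'

```text
time_s: 22.75
tool_pos: [0.6115, -0.0168, 0.2104]
tool_rot: [-178.9, 0.1, 94.9]
force: [0.1, 0.1, -0.5]
grip_width: 0.0006
```

```bash
python3 ph.py
```

```text
ph x,y,z 0.1059 0.0008 0.2104 [-1.789e+02  1.000e-01  9.490e+01] [ 0.1  0.1 -0.5]
```

>>> arm_command --pt "0 -1.2 0" --pt "0 -1.5 0" --pt "0 -1.5 0" --pt "0 -1.5 0" --pt "0 -1.2 0" --pt "0 0 0" --twist '[0,0,0,0,0,0]'

```text
time_s: 23.5
tool_pos: [0.5381, -0.0229, 0.2118]
tool_rot: [-179.0, 0.0, 94.9]
force: [-0.0, -0.4, 0.7]
grip_width: 0.0006
```

```bash
python3 ph.py
```

```text
ph x,y,z 0.0323 0.0007 0.2118 [-179.     0.    94.9] [-0.  -0.4  0.7]
```

>>> arm_command --pt "0 -1 0.8" --pt "0 -1 0.9" --pt "0 -1 0.9" --pt "0 -0.9 1.0" --pt "0 -0.9 1.1" --pt "0 0 0" --pt "0 0 0" --twist '[0,0,0,0,0,0,0]'

```text
time_s: 24.38
tool_pos: [0.4852, -0.0275, 0.1613]
tool_rot: [-178.9, 0.1, 94.9]
force: [-0.4, -0.9, -0.3]
grip_width: 0.0008
```

```bash
python3 ph.py
```

```text
ph x,y,z -0.0209 0.0005 0.1613 [-1.789e+02  1.000e-01  9.490e+01] [-0.4 -0.9 -0.3]
```

>>> arm_command --pt "0 -0.5 1.0" --pt "0 -0.4 1.0" --pt "0 -0.3 1.0" --pt "0 -0.1 0.8" --pt "0 0 0.4" --twist '[0,0,0,0,0]'

```text
time_s: 25.0
tool_pos: [0.4707, -0.0289, 0.117]
tool_rot: [-178.8, 0.1, 94.9]
force: [-0.3, -0.1, 0.8]
grip_width: 0.0002
```

```bash
python3 ph.py
```

```text
ph x,y,z -0.0354 0.0003 0.117 [-1.788e+02  1.000e-01  9.490e+01] [-0.3 -0.1  0.8]
```

>>> arm_command --pt "0 0 0.3" --pt "0 0 0.3" --twist '[0,0]'

```text
time_s: 25.25
tool_pos: [0.4705, -0.0289, 0.1105]
tool_rot: [-178.8, 0.1, 94.9]
force: [-1.0, 0.5, 4.5]
grip_width: 0.0003
```

>>> arm_command --pt "0 0 0.2" --pt "0 0 0.2" --twist '[0,0]'

```text
time_s: 25.5
tool_pos: [0.4706, -0.0289, 0.1102]
tool_rot: [-178.8, -0.0, 94.9]
force: [-7.8, 0.1, 17.3]
grip_width: 0.0007
```

Firm at z = 0.110, which is the shut lid's upper face. Backing off and checking.

>>> arm_command --pt "0 0 -0.5" --pt "0 0 -2" --pt "0 0 -4" --pt "0 -2 -4" --pt "0 -2 -3" --pt "4 -2 -1" --pt "5 0 0" --pt "5 0 0" --pt "3 0 0" --pt "0 0 0" --twist '[0,0,0,0,0,0,0,0,0,0]'

```text
time_s: 26.75
tool_pos: [0.4004, 0.1404, 0.2636]
tool_rot: [-179.3, -0.1, 94.7]
force: [-0.7, -0.3, 0.1]
grip_width: 0.0006
```

>>> arm_command --pt "0 0 0" --pt "0 0 0" --pt "0 0 0" --pt "0 0 0" --pt "0 0 0" --pt "0 0 0" --twist '[0,0,0,0,0,0]'

```text
time_s: 27.5
tool_pos: [0.4015, 0.1364, 0.2637]
tool_rot: [-179.4, -0.1, 94.3]
force: [-0.4, -0.1, -0.5]
grip_width: 0.0005
```

```bash
python3 - <<'E'
from h import *
a=snap('top');b=snap('scene')
A=cv2.resize(a['img'][90:280,130:430],(500,317),interpolation=cv2.INTER_CUBIC);B=cv2.resize(b['img'][80:350,130:380],(294,317),interpolation=cv2.INTER_CUBIC)
cv2.imwrite('pics/10.png',np.hstack([A,B]))
E
```

```text
(no output)
```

View pics/10.png

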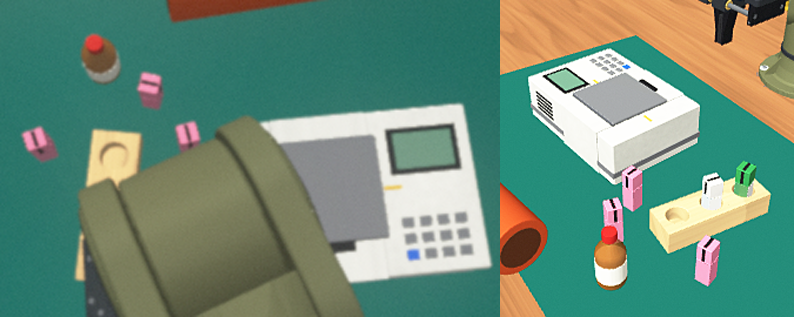

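The lid is shut flat, the amber bore is empty, and the bystanders are where they were. The arm is clear of everything, so I'm handing in.

```bash
python3 -c "
from cell import env;print(env.sign_off())"
```

```text
the job is handed in; nothing more can be done
None
```

The amber cell is in the photometer's holder with its clear faces along the light path, pressed down onto the seat, and the lid is shut. I handed the job in at about 27.6 s; no verdict is reported.

- **Grip and insertion:** I gripped the cell by its cap only, at 10 N. I lowered it past the spring ball to about 6 mm above the seat and let go.
- **Pressing down:** With shut fingers on the cap, it slid at about 4–5 N. It then stopped firmly with the cap top at 96.1 mm. Two further pushes read 10.7 and 11.6 N with no movement, so the seat is about 36 mm below the mouth, inside the given range. The highest press reading was 11.6 N.
- **Lid:** I pushed it shut from behind. It stopped firm with its upper face at 110 mm, as expected, with about 17 N on the lid at the end.
- **Last picture:** The lid lies flat, the amber cell's bore is empty, and the white and green cells, the bottle and the pink look-alikes appear unmoved. The arm is clear.

**Not confirmed or off:**
- I never saw the button pushed in; I inferred it from the firm stop and the cap height.
- The tool was tilted about 1.3° during insertion, which probably added to the drag I felt there (5–6 N against the stated 1–4 N).

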